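# Seat a hanger bar in the drilling jig

## Robot

A 7-joint arm with a two-finger parallel gripper is mounted at the origin on the work surface. World frame = base frame: x ahead of the robot, y to its left, z up, the work surface at z = 0. Lengths are in mm, angles in rad, forces in N, time in s.
With the tool pointing down it reaches from about 400 to 850 mm from the base axis. Payload 4.5 kg.
Tool frame: the origin (TCP) lies at the centre of the arm's flange, where the gripper is bolted on; the fingertips stand 173 mm ahead of it and the grasp point (between the pads) lies 155 mm ahead of it; z points along the fingers, y is the line along which they close (so a half turn about z gives the same grasp; the last joint's range is limited). The gripper opens to 85 mm and grips with 20 to 120 N. Pads are 22 mm wide; open, the fingers measure 114 mm over their backs; the gripper's body (76 mm by 85 mm) begins 54 mm behind the grasp point. The pads swing forward as they close: fully open they stand 13 mm farther back than shut.
Start: joints at [-1.079, 0.689, -0.195, 1.565, 0.157, 0.902, -0.215], TCP at [276.216, 560.663, 404.717] pointing down, gripper open.
Joint ranges: [-3.01, 3.01], [-0.46, 2.08], [-1.47, 1.51], [0.13, 2.56], [-1, 4.14], [0.04, 2.09], [-2.66, 2.66]. Speed limits (rad/s): [2.57, 2.57, 3.14, 3.14, 3.14, 3.14, 3.14].

## Interface

Orientations are given as a unit quaternion [x, y, z, w].
In Python, from rig import * gives the robot as it stands. The module is installed in compiled form; this text tells all that it offers.
- The arm moves only by the shell command python3 -m crank 'ROWS' [FORCE]. ROWS is JSON, a list of rows, each a list of 3 entries, a list of its own where there are three numbers: the opening, from -1 (shut) to 1 (fully open), then the shift along the tool's x, y, z normalised to -1 to 1, where 1 is 1000 mm, then the turn about the tool's z normalised to -1 to 1, where 1 is 45 degrees. In form: [[hand, [dx, dy, dz], roll], ...]. A call has 1 to 20 rows; each row is the pose to reach, as a shift and turn from the pose commanded when the call began, along the tool's axes at that moment; what a row does not reach only later rows make up. A row lasts 1/10 s, in which the tool goes at most 50 mm and 8.59 degrees, less where a joint would pass 70% of its speed; a pose out of reach is approached as far as the arm can. A call with a number of a shift or a turn outside -1 to 1 is refused whole. A call with a gripper value outside its range is refused whole. The fingers move at their own pace and stop on an object; FORCE is the grip in N (left out, the last holds). Time passes only in rows, so rows that repeat a pose let the fingers close. It gives the time, the measured TCP pose, the force, the opening and the grip force at its end, in the units of the state.
- state(): the state, without advancing time (a new reading comes with each control period).
- get_image(name): name is "scene" or "top" or "wrist"; returns the picture (400x640x3 uint8, red, green, blue); there is no depth.
- camera_params(name): a dict with "fx", "fy", "cx", "cy" (pixels), "T" (4x4, takes a point from camera to world coordinates). Camera axes: x right, y down, z forward; pixel columns grow to the right and rows downward; lengths in mm; the calibration is good to about 2 mm. A picture is of the moment at which its call begins: read the wrist's pose just before it. camera_params takes no time and is no camera call; for the wrist camera it gives the pose at the moment of the call.
- hand_in(): hands the job in; it is judged then, once.
The state is a dict: "time": time; "joint_positions": joint angles; "qvel": joint speeds; "joint_efforts": joint torques, N m; "tcp_pos": TCP position; "orientation": TCP orientation; "ft_force": force on the tool from outside, world axes, zero at the start; "wrist_torque": the same for the moment, N m; "gripper_width": finger opening in mm; "finger_force": force on a finger pad.
Only numpy, scipy, OpenCV 4.12 (cv2) and the standard library are available. Lean on these libraries where they do the work, as an engineer would, in place of code of your own. Each camera call takes 0.05 s, during which the arm holds its last target. There are 200 camera calls.

## Task

Take the thick wooden bar from the rest, lay it in the V-groove of the drilling jig and push it gently along the groove, under the bridge, until its end sits fully home against the screw head of the stop, ready for drilling. The stop is only finger-tight, so do not force it. Leave the bar lying in the groove, and do not disturb the thin bar, the coffee glass with its coaster or the spectacles.

Things in the scene. Friction and masses are not known exactly. Their poses are not given: they have to be found in the camera images.
- bar: the thick round wooden bar (for a plant hanger), 25 mm diameter, 180 mm long, about 65 g, ends rounded over (the last 10 mm) leaving a flat end face 17 mm across; it starts lying in one of the two notches of the rest. Origin at its centre, x along its axis (both ends alike)
- thin_bar: bystander: the thin round wooden bar, 14 mm diameter, 180 mm long, lying in the other notch of the rest. Origin at its centre, x along its axis
- rest: fixed plywood rest: base board 150 x 130 x 6 mm with two cross strips, 12 mm thick, top 28 mm above the table, at x = +-55 mm, each with 90-degree notches at y = +-32 mm. The bars lie in them along x, the thick bar's axis 36 mm above the table, with only the board beneath the middle 98 mm. Origin under its centre, z up
- jig: fixed aluminium drilling jig, x along its groove towards the stop: block x = -180 to 160 mm, 80 mm wide, flat top 40 mm above the table. 90-degree V-groove 10.5 mm deep along y = 0, open at the -x end; the thick bar in it has its axis 47.2 mm above the table, 7.2 mm above the flat top. End plate 74 mm high at x = 165 mm. Origin under it at table height, z up
- groove (a point): point on the axis line of a bar lying in the groove, 47.2 mm above the table, at x = -50 mm of the jig. A thick bar laid with its centre here is wholly in the open part, its front end 7 mm short of the bridge. x along the groove towards the stop
- bridge (a point): point under the middle of the jig's steel bridge, on the bar's axis line (jig x = 65 mm). The bridge is 36 mm long; its tunnel is 38 mm wide, its roof 70 mm and top 82 mm above the table, drill bush to 90 mm
- pad (a point): foot of the spring pad, a steel ball under the bridge roof at jig x = 65 mm. It hangs 2 mm into the bar's path and is lifted by the bar: the push rises as the bar goes under it (this is not the stop), then it presses on the bar with about 3 N and the bar drags with a steady 3 to 7 N for the rest of the way; what bears on the stop comes on top of that, as a steep rise
- stop: stop rod of the jig on the bar's axis line, 16 mm steel, locked in the end plate by a finger-tight knob. Origin at the centre of its end shoulder, x away from the bar. Its nose, a hex-head adjusting screw (screw_head, 14 mm across, 5 mm thick), stands out 10 to 18 mm towards the bar, set differently each time and not measured: find it by feel. Hard, but over 12 N from the bar would shift the rod
- glass: bystander: empty coffee glass, 82 mm across, 85 mm high, standing on the coaster. Origin under its centre
- coaster: bystander: round wooden coaster, 104 mm across, 10 mm thick. Origin under its centre
- spectacles: bystander: spectacles standing on the closed catalogue, temples open, 125 mm wide, 137 mm deep, 47 mm high. Origin under the middle of the lenses, temples run to +x
Mind the look-alikes: they are no part of the job. Leave any pink or purple look-alike of the bar alone.

How it is judged:
By the outcome, as a careful person would: the job done as asked, in the order asked, and still so for the second after the job is handed in, with the robot touching nothing.
It also fails if it takes over 64 s, if anything falls off the work surface, if the arm or the gripper's body presses on something with over 40 N, if the wrist force passes 120 N, or if a joint passes its speed limit or range.

## Working session

There is one attempt and no reset: what is moved stays moved. The work goes in short steps, Python scripts to look and compute and a shell command to move; the robot and the scene stay as the last step left them, time stands still between calls to the robot, and variables do not carry over. Pictures are saved under pics/ and viewed, at most 10 in all, crops included, and the job is handed in when it is done.

```bash
mkdir -p pics; cat > h.py <<'E'
from rig import *
import numpy as np, cv2
from scipy.spatial.transform import Rotation as R
def ray(c,u,v,z):
    T=np.array(c["T"]);d=T[:3,:3]@[(u-c["cx"])/c["fx"],(v-c["cy"])/c["fy"],1]
    o=T[:3,3];return o+d*(z-o[2])/d[2]
def proj(c,p):
    T=np.array(c["T"]);q=T[:3,:3].T@(np.array(p)-T[:3,3]);return c["fx"]*q[0]/q[2]+c["cx"],c["fy"]*q[1]/q[2]+c["cy"]
def save(n,f):
    im=get_image(n);cv2.imwrite(f,im[:,:,::-1]);return im
E
python3 - <<'E'
from h import *
s=state();print(s)
for n in("top","scene"):
    save(n,f"pics/{n}1.png");c=camera_params(n);print(n,c)
E
```

```text
{'time': 0.0, 'joint_positions': array([-1.07923244,  0.68999959, -0.19451941,  1.56638722,  0.1572894 ,
        0.90254154, -0.21509971]), 'qvel': array([ 1.95739277e-03,  1.79752163e-04,  1.05248727e-03,  4.60307849e-04,
       -5.95509184e-04,  1.49173462e-04,  3.75079623e-05]), 'joint_efforts': array([-6.96609768e-04, -5.39610422e+01, -1.26701284e+00, -1.58544481e+01,
        8.99786392e-03,  9.60827078e-03, -6.63707510e-06]), 'tcp_pos': array([276.08229771, 560.32450078, 403.86264477]), 'orientation': array([ 2.26845989e-01,  9.73930158e-01, -9.59693663e-04, -1.53752527e-04]), 'ft_force': array([-0.26355947,  0.11966576,  0.44309058]), 'wrist_torque': array([-0.01890668, -0.05337198,  0.00997994]), 'finger_force': 0.0, 'gripper_width': 85.35547438759652}
top {'fx': 507.0301151209741, 'fy': 507.0301151209741, 'cx': 323.2389252523192, 'cy': 190.52206428449173, 'T': array([[ 2.09791465e-02, -9.96493723e-01,  8.09946614e-02,
         3.89533448e+02],
       [-9.99734343e-01, -2.16827248e-02, -7.81688423e-03,
        -3.01169397e+01],
       [ 9.54566102e-03, -8.08091530e-02, -9.96683882e-01,
         1.69184319e+03],
       [ 0.00000000e+00,  0.00000000e+00,  0.00000000e+00,
         1.00000000e+00]])}
scene {'fx': 402.8681531944503, 'fy': 402.8681531944503, 'cx': 318.88052800850676, 'cy': 203.49804502810537, 'T': array([[-8.70378316e-01,  3.21678090e-01, -3.72779819e-01,
         8.74403091e+02],
       [ 4.92212481e-01,  5.88384386e-01, -6.41506577e-01,
         6.00756475e+02],
       [ 1.29792141e-02, -7.41840294e-01, -6.70450982e-01,
         7.03961783e+02],
       [ 0.00000000e+00,  0.00000000e+00,  0.00000000e+00,
         1.00000000e+00]])}
```

View pics/top1.png

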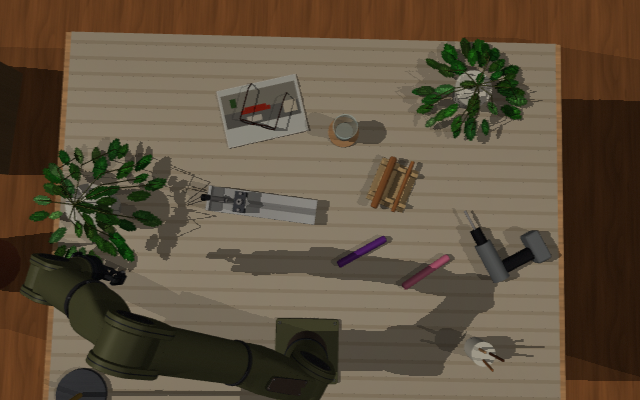

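View pics/scene1.png

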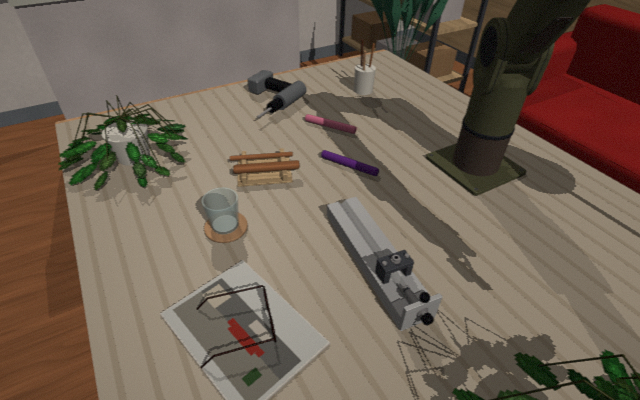

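The top view shows the jig at about (210–325, 185–225), with its stop at the left end. The rest is at about (395,183) with the thick bar on its left side at about (385,182). The glass is at (345,128). I'll enlarge the crops.

```bash
python3 - <<'E'
import cv2,numpy as np
a=cv2.imread("pics/top1.png")
r=lambda x,y,w,h,k:cv2.resize(a[y:y+h,x:x+w],None,fx=k,fy=k,interpolation=cv2.INTER_CUBIC)
cv2.imwrite("pics/crop1.png",np.vstack([r(190,175,150,60,5)[:, :750],np.hstack([r(350,145,90,60,5),np.zeros((300,300,3),np.uint8)])]))
E
```

```text
(no output)
```

View pics/crop1.png

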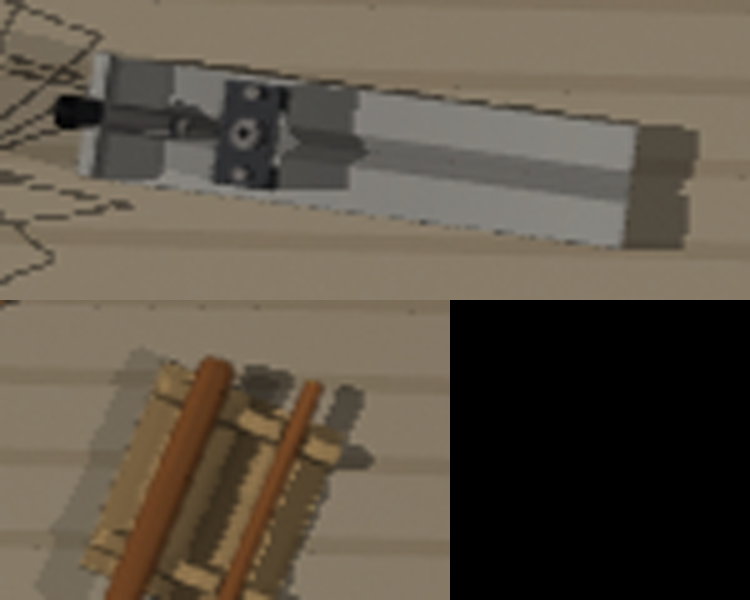

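Jig: the open-end corners are at px (317.4,199.4) and (314.6,224.4), and the end-plate top corners at (209.6,186) and (206.4,210.6). The thick bar's upper end is at (393,158) and its lower end is near (375,207). The thin bar is to its right.

```bash
python3 - <<'E'
from h import *
c=camera_params("top")
a=ray(c,317.4,199.4,40);b=ray(c,314.6,224.4,40);e=ray(c,209.6,186,74);f=ray(c,206.4,210.6,74)
o=(a+b)/2;p=(e+f)/2;print(a,b,e,f);print(o,p,np.linalg.norm((p-o)[:2]),np.arctan2(*(p-o)[[1,0]]))
g=ray(c,393,158,36);h=ray(c,374.5,207,36);print(g,h,(g+h)/2,np.linalg.norm(g-h),np.arctan2(*(g-h)[[1,0]]))
print(ray(c,345,128,85))
w=camera_params("wrist");s=state();Rt=R.from_quat(s["orientation"]).as_matrix()
T=np.array(w["T"]);print(w["fx"],Rt.T@T[:3,:3],Rt.T@(T[:3,3]-s["tcp_pos"]));print(Rt)
E
```

```text
[494.29066278 -24.62904796  40.        ] [412.69819773 -17.31398493  40.        ] [527.60352221 320.72043826  74.        ] [448.78487075 327.8149487   74.        ]
[453.49443025 -20.97151645  40.        ] [488.19419648 324.26769348  74.        ] 346.97865330123983 1.4706233996213414
[ 636.68988426 -270.88317024   36.        ] [ 473.67476427 -211.89047215   36.        ] [ 555.18232426 -241.3868212    36.        ] 173.3610907146267 -0.34722315431319456
[ 723.13883148 -108.39823016   85.        ]
306.69699848162503 [[ 2.01298532e-04 -9.62243984e-01 -2.72188308e-01]
 [ 9.99999937e-01  1.14313660e-04  3.35432804e-04]
 [-2.91653356e-04 -2.72188358e-01  9.62243947e-01]] [71.09294604  0.44324477 31.48695719]
[[-8.97067666e-01  4.41892729e-01 -6.47131599e-04]
 [ 4.41893180e-01  8.97066186e-01 -1.63566880e-03]
 [-1.42270274e-04 -1.75326863e-03 -9.99998453e-01]]
```

```bash
python3 -m crank '[[0.1,[-0.354,-0.262,0.05],0],[0.1,[-0.354,-0.262,0.05],0],[0.1,[-0.354,-0.262,0.05],0],[0.1,[-0.354,-0.262,0.05],0],[0.1,[-0.354,-0.262,0.05],0],[0.1,[-0.354,-0.262,0.05],0],[0.1,[-0.354,-0.262,0.05],0],[0.1,[-0.354,-0.262,0.05],0],[0.1,[-0.354,-0.262,0.05],0],[0.1,[-0.354,-0.262,0.05],0],[0.1,[-0.354,-0.262,0.05],0],[0.1,[-0.354,-0.262,0.05],0],[0.1,[-0.354,-0.262,0.05],0]]' 40
python3 - <<'E'
from h import *
import pickle
c=camera_params("wrist");im=save("wrist","pics/w1.png");pickle.dump(c,open("w1.pkl","wb"))
print(state()["tcp_pos"],state()["joint_positions"])
E
```

```text
time: 1.4
tcp_pos: [477.3, 170.9, 354.8]
orientation: [0.225, 0.974, 0.0, -0.0]
ft_force: [0.2, -0.1, -0.4]
gripper_width: 47.3
finger_force: 0.0
[477.38762864 170.76448113 354.85671274] [-0.28059147  0.61778596 -0.24453356  1.96816432  0.25556593  0.58447754
  0.4203236 ]
```

View pics/w1.png

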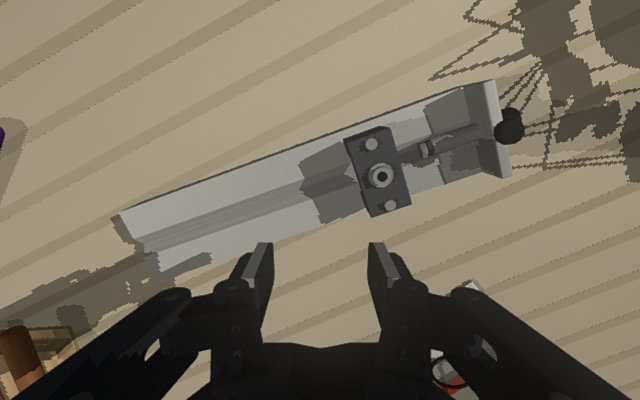

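The wrist view shows the jig clearly: open-end corner near (118,213), bush at (380,177), hex head near (425,150), and end plate at about (495,130). I'll enlarge it.

```bash
python3 - <<'E'
import cv2,numpy as np
a=cv2.imread("pics/w1.png")
r=lambda x,y,w,h,k:cv2.resize(a[y:y+h,x:x+w],None,fx=k,fy=k,interpolation=cv2.INTER_CUBIC)
cv2.imwrite("pics/crop2.png",np.vstack([r(335,70,200,150,4)[:, :800][:600]*1]))
b=np.hstack([r(100,190,100,90,4),r(400,120,60,60,6)]);
cv2.imwrite("pics/crop2.png",np.vstack([cv2.resize(r(335,70,200,150,4),(760,570))[:0],np.hstack([r(335,70,190,130,4)]),np.zeros((0,760,3),np.uint8)]))
cv2.imwrite("pics/crop3.png",np.vstack([r(340,70,180,150,4)[:,:720][:340],np.hstack([r(105,200,90,65,4),np.zeros((260,360,3),np.uint8)])]))
E
```

```text
(no output)
```

View pics/crop3.png

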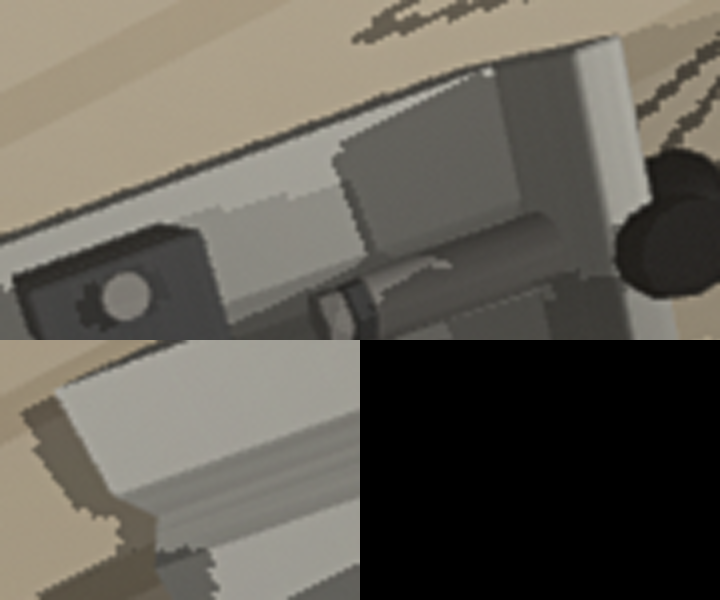

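```bash
python3 - <<'E'
from h import *
import pickle
from scipy.optimize import least_squares
c=pickle.load(open("w1.pkl","rb"));t=camera_params("top")
for s in(1,-1):
    ob=[(c,119.5,212,-180,40*s,40),(c,134.5,238.2,-180,10.5*s,40),(c,144.2,257,-180,-10.5*s,40),(c,462.5,87.5,160,40*s,40),(c,483.8,82,160,40*s,74),(c,495.5,79.5,170,40*s,74),(c,380,177,65,0,90),
    (t,317.4,199.4,-180,-40,40),(t,314.6,224.4,-180,40,40)]
    def W(p,x,y,z):return [p[0]+x*np.cos(p[2])-y*np.sin(p[2]),p[1]+x*np.sin(p[2])+y*np.cos(p[2]),z]
    f=lambda p:np.ravel([np.array(proj(k,W(p,x,y,z)))-(u,v) for k,u,v,x,y,z in ob])
    r=least_squares(f,[471.5,158,1.47],loss="soft_l1");p=r.x;print(s,p,r.cost);print(r.fun.reshape(-1,2).round(1).tolist())
    q=ray(c,420.6,149.5,54.5);d=q[:2]-p[:2];print("head jig x,y",d@[np.cos(p[2]),np.sin(p[2])],d@[-np.sin(p[2]),np.cos(p[2])])
    q=ray(c,432,147,52);d=q[:2]-p[:2];print("rod",d@[np.cos(p[2]),np.sin(p[2])])
E
```

```text
1 [468.47912225 161.45794961   1.45937207] 9.69651777457712
[[-1.7, 0.7], [-1.6, 1.2], [-1.1, 0.6], [0.8, -0.4], [-0.4, 1.0], [0.9, -1.2], [2.7, 0.1], [-0.9, 1.8], [-1.4, 1.2]]
head jig x,y 107.57913414961385 3.2991139653313297
rod 118.2007545823389
-1 [419.3340055  162.18179821   1.63987556] 262.9482403131682
[[34.1, 54.3], [0.5, 4.9], [-23.0, -31.1], [1.0, 1.6], [-0.2, 3.3], [0.5, -1.2], [-28.8, -74.9], [-3.2, 6.9], [0.7, 6.4]]
head jig x,y 102.30928529937614 -65.0455610879849
rod 112.4407089591579
```

```bash
python3 -m crank '[[0.1,[-0.25,-0.336,0.055],-0.136],[0.1,[-0.25,-0.336,0.055],-0.136],[0.1,[-0.25,-0.336,0.055],-0.136],[0.1,[-0.25,-0.336,0.055],-0.136],[0.1,[-0.25,-0.336,0.055],-0.136],[0.1,[-0.25,-0.336,0.055],-0.136],[0.1,[-0.25,-0.336,0.055],-0.136],[0.1,[-0.25,-0.336,0.055],-0.136],[0.1,[-0.25,-0.336,0.055],-0.136],[0.1,[-0.25,-0.336,0.055],-0.136],[0.1,[-0.25,-0.336,0.055],-0.136],[0.1,[-0.25,-0.336,0.055],-0.136]]'
python3 - <<'E'
from h import *
import pickle
c=camera_params("wrist");im=save("wrist","pics/w2.png");pickle.dump(c,open("w2.pkl","wb"))
print(state()["tcp_pos"],state()["joint_positions"])
cv2.imwrite("pics/w2b.png",cv2.resize(im[:,:,::-1],(800,500),interpolation=cv2.INTER_CUBIC))
E
```

```text
time: 2.65
tcp_pos: [554.2, -240.1, 299.9]
orientation: [0.173, 0.985, 0.001, -0.0]
ft_force: [-0.1, -0.3, 0.2]
gripper_width: 47.4
finger_force: 0.0
[ 554.19501387 -240.17637913  300.00219696] [ 0.52909034  0.813107   -0.34869379  1.7166104   0.40170211  0.6832652
  1.18963394]
```

View pics/w2b.png

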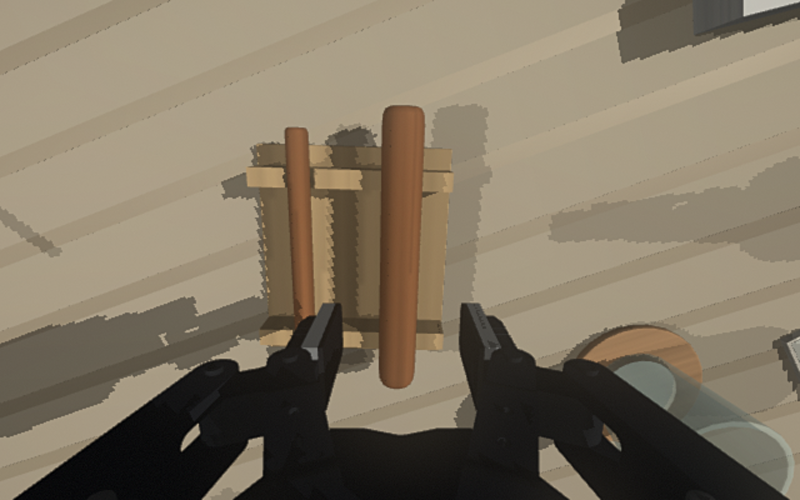

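The thick bar is centred between the fingers in the 800x500 view, running from (403,108) to (397,388). The thin bar is at its left (297,230), and the glass is at lower right, clear of the fingers.

```bash
python3 - <<'E'
from h import *
import pickle
c=pickle.load(open("w2.pkl","rb"));k=.8
a=ray(c,403.5*k,107*k,38);b=ray(c,397*k,388*k,38);s=state();M=R.from_quat(s["orientation"]).as_matrix()
print(a,b,(a+b)/2,np.linalg.norm(a-b),np.degrees(np.arctan2(*(a-b)[[1,0]])),np.degrees(np.arctan2(M[1,0],M[0,0])))
m=(a+b)/2-s["tcp_pos"];m[2]=0;print("tool shift",M.T@m)
E
```

```text
[ 469.04474467 -206.26295752   38.        ] [ 639.54351012 -272.30416983   38.        ] [ 554.2941274  -239.28356368   38.        ] 182.84220176194066 158.8265570007848 160.1103069027419
tool shift [0.21054376 0.87327697 0.00126133]
```

```bash
python3 -m crank '[[0.1,[0,0.001,0.04],0.029],[0.1,[0,0.001,0.075],0.029],[0.1,[0,0.001,0.09],0.029],[0.1,[0,0.001,0.098],0.029],[0.1,[0,0.001,0.098],0.029],[0.1,[0,0.001,0.098],0.029],[-1,[0,0.001,0.098],0.029],[-1,[0,0.001,0.098],0.029],[-1,[0,0.001,0.098],0.029],[-1,[0,0.001,0.098],0.029],[-1,[0,0.001,0.098],0.029],[-1,[0,0.001,0.098],0.029]]' 40
```

```text
time: 3.9
tcp_pos: [554.9, -241.2, 203.2]
orientation: [0.186, 0.983, 0.0, 0.001]
ft_force: [-0.9, 2.1, 6.7]
gripper_width: 23.1
finger_force: 39.9
```

The width reads 23.1 mm rather than 25 mm, and there is an upward force, so the pads are gripping above the bar's axis. I'll reopen, go lower and regrip.

```bash
python3 -m crank '[[0,[0,0,0],0],[0,[0,0,0],0],[0,[0,0,0.004],0],[0,[0,0,0.008],0],[0,[0,0,0.008],0],[0,[0,0,0.008],0],[-1,[0,0,0.008],0],[-1,[0,0,0.008],0],[-1,[0,0,0.008],0],[-1,[0,0,0.008],0],[-1,[0,0,0.008],0]]' 40
```

```text
time: 5.0
tcp_pos: [554.4, -241.0, 193.9]
orientation: [0.185, 0.983, 0.001, 0.0]
ft_force: [0.9, 3.3, 2.8]
gripper_width: 23.7
finger_force: 39.2
```

My geometry check from the first wrist picture puts the fingertips about 172 mm ahead of the TCP. The first height was therefore right: at this depth the tips would hit the jig top. I'll regrip higher.

```bash
python3 -m crank '[[0,[0,0,0],0],[0,[0,0,0],0],[0,[0,0,-0.005],0],[0,[0,0,-0.0095],0],[0,[0,0,-0.0095],0],[0,[0,0,-0.0095],0],[-1,[0,0,-0.0095],0],[-1,[0,0,-0.0095],0],[-1,[0,0,-0.0095],0],[-1,[0,0,-0.0095],0],[-1,[0,0,-0.0095],0]]' 30
```

```text
time: 6.1
tcp_pos: [554.4, -240.9, 203.3]
orientation: [0.185, 0.983, 0.001, 0.0]
ft_force: [-0.2, 4.0, 3.6]
gripper_width: 23.9
finger_force: 31.1
```

```bash
python3 - <<'E'
from h import *
p=np.array([468.5,161.5,1.4594]);s=state();M=R.from_quat(s["orientation"]).as_matrix()
yaw=np.arctan2(M[1,0],M[0,0]);print(s["tcp_pos"],np.degrees(yaw),s["ft_force"],s["gripper_width"])
for x,z in((-60,300),(-60,240)):
    g=np.array([p[0]+x*np.cos(p[2]),p[1]+x*np.sin(p[2]),z]);print(g,M.T@(g-s["tcp_pos"]),"roll",-(np.degrees(p[2]-yaw))/45)
E
```

```text
[ 554.36344963 -240.94621412  203.30941667] 158.62403208194903 [-0.21168654  3.9505316   3.64110057] 23.9451635715453
[461.83003515 101.87188944 300.        ] [211.11029086 285.63522892 -96.33646725] roll 1.6668126991234815
[461.83003515 101.87188944 240.        ] [211.11656716 285.55618754 -36.33651965] roll 1.6668126991234815
```

```bash
python3 -m crank '[[-1,[0,0,-0.03],0],[-1,[0,0,-0.07],0],[-1,[0,0,-0.097],0],[-1,[0.211,0.286,-0.097],1],[-1,[0.211,0.286,-0.097],1],[-1,[0.211,0.286,-0.097],1],[-1,[0.211,0.286,-0.097],1],[-1,[0.211,0.286,-0.097],1],[-1,[0.211,0.286,-0.097],1],[-1,[0.211,0.286,-0.097],1],[-1,[0.211,0.286,-0.097],1],[-1,[0.211,0.286,-0.097],1]]'
python3 -m crank '[[-1,[0,0,0],0.667],[-1,[0,0,0],0.667],[-1,[0,0,0],0.667],[-1,[0,0,0],0.667],[-1,[0,0,0],0.667],[-1,[0,0,0],0.667]]'
python3 - <<'E'
from h import *
import pickle
c=camera_params("wrist");im=save("wrist","pics/w3.png");pickle.dump(c,open("w3.pkl","wb"))
s=state();M=R.from_quat(s["orientation"]).as_matrix();print(s["tcp_pos"],s["joint_positions"],s["gripper_width"],np.degrees(np.arctan2(M[1,0],M[0,0])))
cv2.imwrite("pics/w3b.png",cv2.resize(im[:,:,::-1],(800,500),interpolation=cv2.INTER_CUBIC))
E
```

```text
time: 7.3
tcp_pos: [461.8, 102.9, 300.0]
orientation: [0.546, 0.838, -0.0, -0.0]
ft_force: [0.3, -0.8, -0.1]
gripper_width: 23.3
finger_force: 30.7
time: 7.9
tcp_pos: [462.5, 99.7, 300.2]
orientation: [0.746, 0.666, -0.0, 0.0]
ft_force: [0.3, -0.2, -0.2]
gripper_width: 23.9
finger_force: 30.7
[462.43489469 100.15181831 300.16518222] [-0.37303339  0.6853164   0.09961427  2.11977816 -0.18541103  0.34446062
 -0.23394441] 23.404710627319933 83.53202103834225
```

View pics/w3b.png

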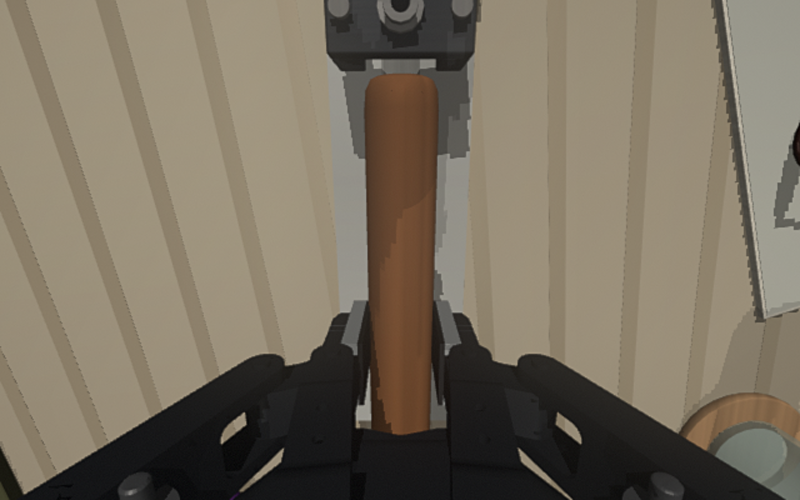

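The bar is held along the groove. The block edges (800x500 view) are at about x=333/474 at row 100 and 339/466 at row 290. The bush is at (401,10) and the bar's front end at (401.5,75). I'll measure the edges by scanning rows.

```bash
python3 - <<'E'
from h import *
import pickle
c=pickle.load(open("w3.pkl","rb"));im=cv2.imread("pics/w3.png").astype(int)
for v in(135,150,165,180,195,210,225):
    s=im[v,:,2]-im[v,:,0] # r-b: metal ~0, wood>0
    print(v,[ (u,int(s[u]))for u in range(262,276)],[(u,int(s[u]))for u in range(370,384)])
M=R.from_quat(state()["orientation"]).as_matrix();t=state()["tcp_pos"]
f=lambda u,v,z:(M.T@(ray(c,u,v,z)-t)).round(1)[:2]
print("bush",f(401*.8,10*.8,90),"bar",f(401.5*.8,75*.8,134),f(402*.8,232,134))
for v in(135,180,225):print(f(270,v,40),f(375,v,40))
E
```

```text
135 [(262, 32), (263, 32), (264, 32), (265, 30), (266, 14), (267, 9), (268, 10), (269, 10), (270, 10), (271, 10), (272, 10), (273, 11), (274, 10), (275, 11)] [(370, 11), (371, 11), (372, 11), (373, 10), (374, 12), (375, 23), (376, 36), (377, 35), (378, 35), (379, 34), (380, 35), (381, 35), (382, 34), (383, 35)]
150 [(262, 32), (263, 32), (264, 34), (265, 33), (266, 30), (267, 11), (268, 10), (269, 11), (270, 11), (271, 12), (272, 11), (273, 10), (274, 10), (275, 10)] [(370, 11), (371, 10), (372, 10), (373, 10), (374, 15), (375, 34), (376, 35), (377, 35), (378, 34), (379, 35), (380, 35), (381, 34), (382, 34), (383, 35)]
165 [(262, 35), (263, 35), (264, 33), (265, 33), (266, 32), (267, 25), (268, 11), (269, 11), (270, 12), (271, 11), (272, 11), (273, 12), (274, 12), (275, 12)] [(370, 12), (371, 11), (372, 12), (373, 13), (374, 28), (375, 34), (376, 35), (377, 35), (378, 34), (379, 34), (380, 34), (381, 34), (382, 35), (383, 35)]
180 [(262, 34), (263, 34), (264, 34), (265, 34), (266, 33), (267, 31), (268, 20), (269, 11), (270, 11), (271, 11), (272, 11), (273, 12), (274, 12), (275, 12)] 
[... 523 characters left out ...]
 33), (267, 34), (268, 36), (269, 31), (270, 10), (271, 10), (272, 11), (273, 10), (274, 10), (275, 10)] [(370, 10), (371, 12), (372, 28), (373, 32), (374, 33), (375, 32), (376, 33), (377, 33), (378, 32), (379, 33), (380, 35), (381, 35), (382, 34), (383, 34)]
225 [(262, 34), (263, 34), (264, 35), (265, 35), (266, 34), (267, 34), (268, 35), (269, 34), (270, 25), (271, 10), (272, 10), (273, 11), (274, 10), (275, 11)] [(370, 10), (371, 21), (372, 33), (373, 34), (374, 33), (375, 33), (376, 33), (377, 33), (378, 32), (379, 33), (380, 33), (381, 34), (382, 34), (383, 34)]
bush [122.9  -1.2] bar [91.5 -1. ] [17.4 -0.8]
[ 56.2 -38.3] [56.2 38.3]
[ 22.8 -39.8] [22.8 39.9]
[-13.5 -41.4] [-13.5  41.7]
```

```bash
python3 -m crank '[[-1,[0,-0.0005,0.03],0],[-1,[0,-0.0005,0.06],0],[-1,[0,-0.0005,0.075],0],[-1,[0,-0.0005,0.08],0],[-1,[0,-0.0005,0.083],0],[-1,[0,-0.0005,0.083],0],[-1,[0,-0.0005,0.083],0]]'
```

```text
time: 8.65
tcp_pos: [461.9, 101.6, 217.9]
orientation: [0.746, 0.666, 0.001, 0.0]
ft_force: [0.0, 0.2, -0.8]
gripper_width: 23.5
finger_force: 30.7
```

```bash
python3 -m crank '[[-1,[0,0,0.001],0],[-1,[0,0,0.002],0],[-1,[0,0,0.002],0]]'
```

```text
time: 8.95
tcp_pos: [462.0, 101.7, 215.6]
orientation: [0.746, 0.666, 0.001, 0.0]
ft_force: [0.6, -0.3, 2.4]
gripper_width: 23.4
finger_force: 30.9
```

```bash
python3 -m crank '[[-1,[0,0,0.0005],0],[-1,[0,0,0.0005],0],[-0.2,[0,0,0.0005],0],[-0.2,[0,0,0.0005],0],[-0.2,[0,0,0.0005],0],[-0.2,[0,0,0.0005],0]]'
python3 - <<'E'
from h import *
import pickle
c=camera_params("wrist");im=save("wrist","pics/w4.png");pickle.dump(c,open("w4.pkl","wb"))
cv2.imwrite("pics/w4b.png",cv2.resize(im[:,:,::-1],(800,500),interpolation=cv2.INTER_CUBIC))
print(state()["tcp_pos"],state()["ft_force"])
E
```

```text
time: 9.55
tcp_pos: [461.3, 101.6, 214.5]
orientation: [0.746, 0.666, -0.0, -0.0]
ft_force: [0.1, -0.3, 0.1]
gripper_width: 34.2
finger_force: 0.0
[461.4035513  101.59872436 214.5457801 ] [-0.58787178 -0.27003564  0.04536548]
```

View pics/w4b.png

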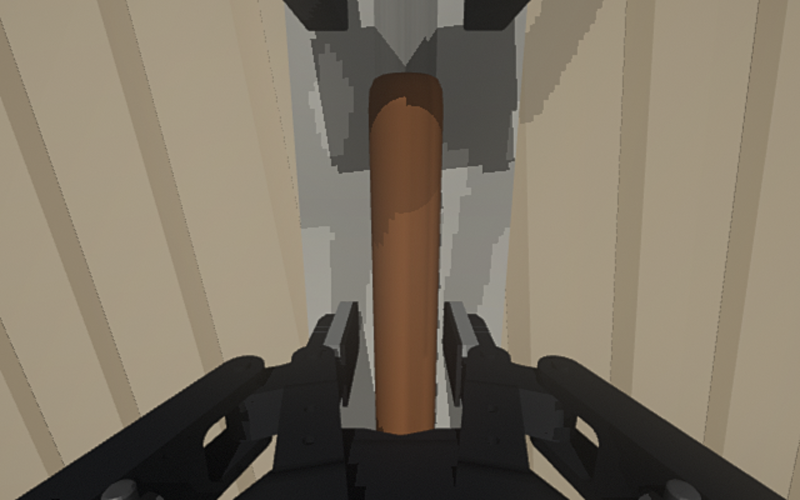

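The bar lies centred in the groove, front end at about (406,75), short of the bridge, with the fingers clear of it. Next I'll lift, go behind the bar, shut the fingers and come down.

```bash
python3 -m crank '[[-0.2,[0,0,-0.015],0],[-0.2,[0,0,-0.04],0],[-0.2,[-0.045,0,-0.04],0],[-0.2,[-0.09,0,-0.04],0],[-1,[-0.11,0,-0.04],0],[-1,[-0.11,0,-0.04],0],[-1,[-0.11,0,-0.03],0],[-1,[-0.11,0,-0.01],0],[-1,[-0.11,0,-0.002],0],[-1,[-0.11,0,-0.002],0],[-1,[-0.11,0,-0.002],0],[-1,[-0.11,0,-0.002],0]]' 30
python3 - <<'E'
from h import *
import pickle
c=camera_params("wrist");im=save("wrist","pics/w5.png")
cv2.imwrite("pics/w5b.png",cv2.resize(im[:,:,::-1],(800,500),interpolation=cv2.INTER_CUBIC))
s=state();print(s)
E
```

```text
time: 10.8
tcp_pos: [449.4, -7.3, 217.0]
orientation: [0.745, 0.667, 0.0, 0.0]
ft_force: [-0.6, -0.3, -0.4]
gripper_width: 0.1
finger_force: 0.0
{'time': 10.85, 'joint_positions': array([-0.09306406,  0.84502268,  0.01153066,  2.22262704, -0.11796894,
        0.07358945, -0.07952506]), 'qvel': array([ 0.00413033, -0.00092588,  0.00046668, -0.00030028,  0.000296  ,
       -0.00246565, -0.00096168]), 'joint_efforts': array([-8.99666199e-02, -4.59782195e+01,  1.60135232e+00, -1.50115795e+00,
        4.74161664e-05,  4.69043007e-03, -6.32249466e-04]), 'tcp_pos': array([449.414381  ,  -7.47096786, 217.14007712]), 'orientation': array([7.45495262e-01, 6.66510775e-01, 3.66911321e-04, 2.57550661e-04]), 'ft_force': array([-0.4816925 , -0.46757068,  0.30842002]), 'wrist_torque': array([-0.0154641 ,  0.01057081, -0.02205182]), 'finger_force': 0.0, 'gripper_width': 0.10116220810553544}
```

View pics/w5b.png

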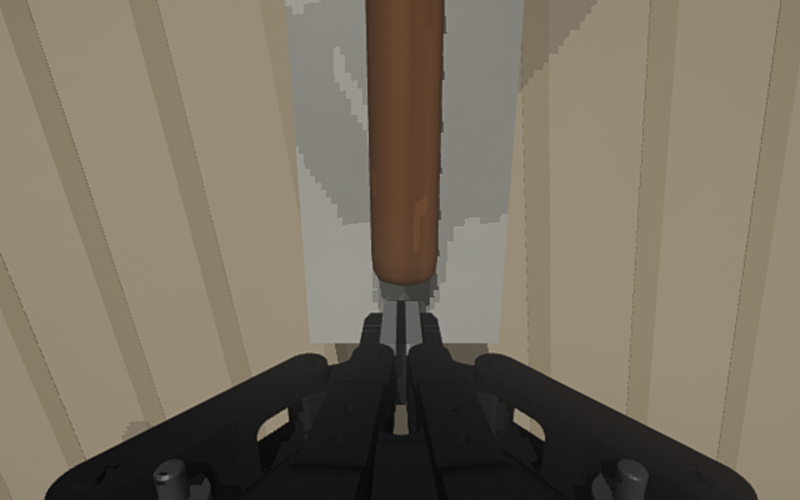

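Shut fingers at (401,330) stand centred about 9 mm behind the bar's rear end at (405,283). Starting the push.

```bash
python3 -m crank '[[-1,[0.003,0,0],0],[-1,[0.006,0,0],0],[-1,[0.008,0,0],0],[-1,[0.01,0,0],0],[-1,[0.012,0,0],0],[-1,[0.015,0,0],0],[-1,[0.018,0,0],0],[-1,[0.021,0,0],0],[-1,[0.024,0,0],0],[-1,[0.027,0,0],0],[-1,[0.03,0,0],0],[-1,[0.033,0,0],0],[-1,[0.036,0,0],0]]'
python3 -m crank '[[-1,[0.002,0,0],0],[-1,[0.004,0,0],0],[-1,[0.006,0,0],0],[-1,[0.008,0,0],0]]'
python3 -m crank '[[-1,[0.002,0,0],0],[-1,[0.004,0,0],0],[-1,[0.006,0,0],0],[-1,[0.008,0,0],0]]'
```

```text
time: 12.15
tcp_pos: [453.3, 28.3, 216.7]
orientation: [0.746, 0.666, 0.0, -0.0]
ft_force: [-0.4, -1.2, 1.0]
gripper_width: -0.1
finger_force: 0.7
time: 12.55
tcp_pos: [454.1, 35.6, 216.7]
orientation: [0.746, 0.666, -0.0, 0.0]
ft_force: [-0.3, -5.5, 1.2]
gripper_width: 0.2
finger_force: 2.7
time: 12.95
tcp_pos: [454.9, 42.4, 216.7]
orientation: [0.747, 0.665, -0.001, 0.001]
ft_force: [-1.2, -6.2, 1.5]
gripper_width: 0.2
finger_force: 3.1
```

```bash
python3 -m crank '[[-1,[0.002,0,0],0],[-1,[0.004,0,0],0],[-1,[0.006,0,0],0],[-1,[0.008,0,0],0]]'
python3 -m crank '[[-1,[0.002,0,0],0],[-1,[0.004,0,0],0],[-1,[0.006,0,0],0],[-1,[0.008,0,0],0]]'
python3 -m crank '[[-1,[0.001,0,0],0],[-1,[0.002,0,0],0],[-1,[0.003,0,0],0],[-1,[0.004,0,0],0]]'
```

```text
time: 13.35
tcp_pos: [455.7, 50.3, 216.7]
orientation: [0.747, 0.665, -0.001, 0.001]
ft_force: [-0.4, -6.6, 1.2]
gripper_width: 0.2
finger_force: 3.3
time: 13.75
tcp_pos: [456.6, 58.2, 216.7]
orientation: [0.747, 0.665, -0.001, 0.001]
ft_force: [0.1, -6.9, 2.3]
gripper_width: 0.1
finger_force: 3.3
time: 14.15
tcp_pos: [457.1, 62.1, 216.7]
orientation: [0.747, 0.665, -0.001, 0.001]
ft_force: [-0.5, -6.7, 1.5]
gripper_width: 0.3
finger_force: 3.3
```

```bash
python3 -m crank '[[-1,[0.001,0,0],0],[-1,[0.002,0,0],0]]'
python3 -m crank '[[-1,[0.001,0,0],0],[-1,[0.001,0,0],0]]'
```

```text
time: 14.35
tcp_pos: [457.3, 64.1, 216.7]
orientation: [0.747, 0.665, -0.001, 0.001]
ft_force: [-0.7, -6.3, 0.7]
gripper_width: -0.0
finger_force: 3.3
time: 14.55
tcp_pos: [457.4, 65.4, 216.7]
orientation: [0.746, 0.666, -0.001, 0.001]
ft_force: [0.0, -5.2, 1.6]
gripper_width: 0.1
finger_force: 2.8
```

```bash
python3 -m crank '[[-1,[0.0007,0,0],0],[-1,[0.0015,0,0],0],[-1,[0.0015,0,0],0]]'
```

```text
time: 14.85
tcp_pos: [457.6, 66.8, 216.7]
orientation: [0.746, 0.665, -0.001, 0.001]
ft_force: [-0.4, -5.5, 2.0]
gripper_width: -0.2
finger_force: 2.9
```

```bash
python3 -m crank '[[-1,[0.0007,0,0],0],[-1,[0.0015,0,0],0],[-1,[0.0015,0,0],0]]'
```

```text
time: 15.15
tcp_pos: [457.8, 68.3, 216.7]
orientation: [0.746, 0.665, -0.001, 0.001]
ft_force: [-0.6, -5.6, 0.9]
gripper_width: -0.1
finger_force: 2.9
```

```bash
python3 -m crank '[[-1,[0.0007,0,0],0],[-1,[0.0015,0,0],0],[-1,[0.0015,0,0],0]]'
```

```text
time: 15.45
tcp_pos: [457.9, 69.8, 216.7]
orientation: [0.746, 0.665, -0.001, 0.001]
ft_force: [0.7, -5.6, 1.4]
gripper_width: -0.1
finger_force: 2.9
```

```bash
python3 -m crank '[[-1,[0.0005,0,0],0],[-1,[0.001,0,0],0],[-1,[0.001,0,0],0]]'
```

```text
time: 15.75
tcp_pos: [458.0, 70.7, 216.7]
orientation: [0.746, 0.665, -0.001, 0.001]
ft_force: [-0.4, -6.2, 0.6]
gripper_width: -0.0
finger_force: 3.0
```

```bash
python3 -m crank '[[-1,[0.0005,0,0],0],[-1,[0.001,0,0],0],[-1,[0.001,0,0],0]]'
```

```text
time: 16.05
tcp_pos: [458.1, 71.6, 216.7]
orientation: [0.747, 0.665, -0.001, 0.001]
ft_force: [-0.5, -6.3, 0.9]
gripper_width: -0.0
finger_force: 3.1
```

```bash
python3 -m crank '[[-1,[0.0005,0,0],0],[-1,[0.001,0,0],0],[-1,[0.001,0,0],0]]'
```

```text
time: 16.35
tcp_pos: [458.3, 72.7, 216.7]
orientation: [0.746, 0.665, -0.001, 0.001]
ft_force: [0.3, -5.8, 1.1]
gripper_width: 0.0
finger_force: 3.0
```

```bash
python3 -m crank '[[-1,[0.0005,0,0],0],[-1,[0.001,0,0],0],[-1,[0.001,0,0],0]]'
```

```text
time: 16.65
tcp_pos: [458.3, 73.6, 216.7]
orientation: [0.746, 0.665, -0.001, 0.001]
ft_force: [0.8, -6.3, 1.6]
gripper_width: -0.2
finger_force: 3.1
```

```bash
python3 -m crank '[[-1,[0.0005,0,0],0],[-1,[0.001,0,0],0],[-1,[0.001,0,0],0]]'
```

```text
time: 16.95
tcp_pos: [458.5, 74.7, 216.7]
orientation: [0.746, 0.665, -0.001, 0.001]
ft_force: [-0.3, -6.4, 1.2]
gripper_width: -0.3
finger_force: 3.0
```

```bash
python3 -m crank '[[-1,[0.0005,0,0],0],[-1,[0.001,0,0],0],[-1,[0.001,0,0],0]]'
```

```text
time: 17.25
tcp_pos: [458.6, 75.6, 216.7]
orientation: [0.746, 0.665, -0.001, 0.001]
ft_force: [-0.7, -5.1, 1.1]
gripper_width: -0.1
finger_force: 3.0
```

```bash
python3 -m crank '[[-1,[0.0005,0,0],0],[-1,[0.001,0,0],0],[-1,[0.001,0,0],0]]'
```

```text
time: 17.55
tcp_pos: [458.7, 76.7, 216.7]
orientation: [0.746, 0.665, -0.001, 0.001]
ft_force: [-0.4, -6.0, 1.4]
gripper_width: 0.1
finger_force: 3.0
```

```bash
python3 -m crank '[[-1,[0.0005,0,0],0],[-1,[0.001,0,0],0],[-1,[0.001,0,0],0]]'
```

```text
time: 17.85
tcp_pos: [458.8, 77.6, 216.7]
orientation: [0.746, 0.665, -0.001, 0.001]
ft_force: [-0.2, -5.9, 1.6]
gripper_width: 0.1
finger_force: 3.0
```

```bash
python3 -m crank '[[-1,[0.0005,0,0],0],[-1,[0.001,0,0],0],[-1,[0.001,0,0],0]]'
```

```text
time: 18.15
tcp_pos: [458.9, 78.6, 216.7]
orientation: [0.746, 0.665, -0.001, 0.001]
ft_force: [0.3, -5.6, 1.0]
gripper_width: 0.1
finger_force: 3.1
```

```bash
python3 -m crank '[[-1,[0.0005,0,0],0],[-1,[0.001,0,0],0],[-1,[0.001,0,0],0]]'
```

```text
time: 18.45
tcp_pos: [458.9, 79.0, 216.7]
orientation: [0.747, 0.665, -0.001, 0.001]
ft_force: [-0.2, -6.9, 2.1]
gripper_width: -0.2
finger_force: 3.8
```

```bash
python3 -m crank '[[-1,[0.0005,0,0],0],[-1,[0.001,0,0],0],[-1,[0.001,0,0],0]]'
```

```text
time: 18.75
tcp_pos: [459.0, 79.3, 216.7]
orientation: [0.747, 0.665, -0.002, 0.001]
ft_force: [-0.2, -9.8, 1.6]
gripper_width: 0.2
finger_force: 4.8
```

The push has risen from 6 to 9.8 N and the bar has stopped advancing. One more half step will confirm this is the stop.

```bash
python3 -m crank '[[-1,[0.0003,0,0],0],[-1,[0.0006,0,0],0],[-1,[0.0006,0,0],0],[-1,[0.0006,0,0],0]]'
```

```text
time: 19.15
tcp_pos: [459.0, 79.4, 216.7]
orientation: [0.747, 0.664, -0.002, 0.001]
ft_force: [0.1, -12.0, 2.4]
gripper_width: -0.3
finger_force: 5.4
```

The bar is home: 12 N total, about 6 N of it on the stop, with no advance. I'll back off gently, rise and check.

```bash
python3 -m crank '[[-1,[-0.002,0,0],0],[-1,[-0.005,0,0],0],[-1,[-0.015,0,0],0],[-1,[-0.03,0,0],0],[-1,[-0.03,0,-0.04],0],[-1,[-0.03,0,-0.09],0],[-1,[-0.01,0,-0.12],0],[-1,[0.02,0,-0.14],0],[-1,[0.02,0,-0.14],0],[-1,[0.02,0,-0.14],0]]'
python3 - <<'E'
from h import *
import pickle
c=camera_params("wrist");im=save("wrist","pics/w6.png");pickle.dump(c,open("w6.pkl","wb"))
cv2.imwrite("pics/w6b.png",cv2.resize(im[:250,200:460,::-1],None,fx=2.4,fy=2.4,interpolation=cv2.INTER_CUBIC))
print(state()["tcp_pos"])
E
```

```text
time: 20.15
tcp_pos: [461.5, 103.3, 356.9]
orientation: [0.745, 0.667, 0.001, -0.0]
ft_force: [-0.8, 0.4, -0.6]
gripper_width: -0.3
finger_force: 0.0
[461.2022832  102.32914525 356.33771313]
```

View pics/w6b.png

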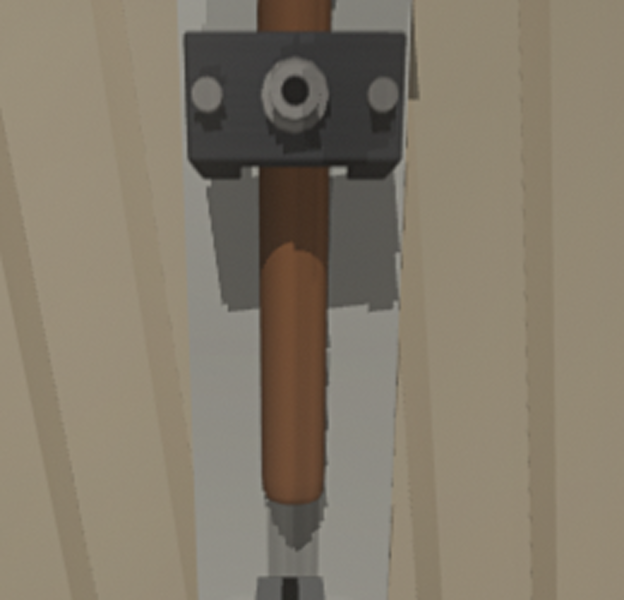

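The bar lies in the groove under the bridge, emerging beyond it at (295,10), with its rear end at (293,500) and the gripper clear. Handing in.

```bash
python3 -c "
from rig import *
print(hand_in())"
```

```text
the job is handed in; nothing more can be done
None
```

The thick bar lies in the groove under the bridge, pushed home against the stop with about 6 N on the screw head. I judged this by the steep force rise with no further advance, since the stop was outside the last picture. The job is handed in at about 20 s, with the gripper clear.

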